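Mark a wood block: load the nest, throw the selector lever, fire the two-stage trigger

TASK

Mark the small red-brown wood block on the dot marking unit: lay it flat in the pocket of the nest and let go, then throw the console's black-knobbed selector lever out of the middle notch until it clicks into the notch with the green stud, and leave it there. Only then press the orange trigger to its halfway stop, pause there for a second, go on and push it fully down, and let it go. Leave the block in the nest and do not disturb the other things on the bench.

Things in the scene. Friction and masses are not known exactly. Their poses are not given: they have to be found in the camera images.
- block_center (a point): Centre of the loose work block: a plain red-brown wood block, 30 (x) x 60 (y, its long axis) x 30 mm high (z), about 30 g; it lies on the table behind the tall bundle of boards (bundle 100 mm high), its centre 15 mm above its underside. Grasp it across its 30 mm.
- nest_seat (a point): Centre of the nest's pocket floor, 6 mm above the table. y is the pocket's long axis. The pocket is 74 mm long (y), 44 mm wide (x); its rim stands 6 mm above the floor, and each long side has rim only at its ends, leaving the middle 50 mm open for fingers. The block lies in it with its long axis along y, either way round, its centre 15 mm above this point.
- nest: Marking nest: low aluminium plate (74 x 100 mm, 6 mm thick) fixed to the table in front of the board bundle; a pale box (the marking head, 40 mm high, with a brass stylus) begins 50 mm from the pocket's centre on the -y side. Origin below the pocket's centre, at table height; axes as for nest_seat.
- console: Pale grey control console (200 mm wide in y, 127 mm high) fixed to the table; its face slopes up and away from the robot, the face's outward normal 38 degrees from vertical, leaning towards -x. It carries the lever (left) and the trigger (right). Origin under it at table height; x away from the robot, z up.
- knob (a point): Middle of the selector lever's round black knob, 22 mm across; the knob reaches from 12 to 50 mm above the console's face, this point is 32 mm above it. The frame turns with the lever: z is the face's outward normal, x runs along the lever arm from pivot to knob (up the slope in the middle notch), y to the left.
- pivot (a point): Point on the lever's turning axis, at the same 32 mm above the face as the knob's point and 70 mm from it; the knob swings round it in the plane parallel to the face. Frame as for the knob.
- pointer (a point): Point just ahead of the lever's pointer nose, 94 mm from the turning axis, 2 mm above the face; it meets the centre of a side notch's stud when the lever sits in that notch. Frame as for the knob.
- selector (a joint): Lever angle, rad: 0 in the middle (neutral) notch, +0.45 in the left notch (+y), -0.45 in the right notch (-y), stops at +-0.56. A detent holds it in a notch and pulls it in the rest of the way once it is past half-way (0.23 rad); it takes about 4 N at the knob to get it over the hump.
- green_stud: The green domed stud (13 mm across) on the console's face that marks one of the two side notches, left or right; its origin is its centre, 2 mm above the face and 94 mm from the lever's axis.
- white_stud: The same stud in white; it marks the other side notch, which is not wanted.
- trigger_top (a point): Centre of the top of the round orange trigger cap (25 mm across), 26.5 mm above the console's face at rest. z is the face's outward normal, x up the slope, y left. Press along -z. A yellow knock guard, 44 mm wide, 66 mm tall, stands 32 mm up-slope of the cap's axis and leans to 24 mm from it at its top, so it blocks a straight-down approach: come in along z.
- trigger_cap (a joint): Travel of the cap into its carrier, m: 0 at rest to 0.007 at the halfway stop (1 N rising to 3 N).
- trigger_carrier (a joint): Further travel of cap and carrier together beyond the halfway stop, m: 0 to 0.006 fully down (starts to move at 8 N, fully down at 11 N). Both spring back when released.
- masking_roll: Bystander, to be left alone: roll of tan masking tape lying flat, 96 mm across, 24 mm high; origin at the centre of its underside
- pencil_flat: Bystander, to be left alone: flat red pencil, 168x12x10 mm; origin at the centre of its underside
- sanding_block: Bystander, to be left alone: cork sanding block, 63x113x34 mm; origin at the centre of its underside
- screw_pot: Bystander, to be left alone: grey-white round pot, 65 mm across, 75 mm high; origin at the centre of its underside
- wax_tin: Bystander, to be left alone: flat round tin, 73 mm across, 26 mm high; origin at the centre of its underside
- offcut_5: Bystander, to be left alone: pale square strip of wood, 22x140x22 mm; origin at the centre of its underside
- block: The same work block; origin at the centre of its underside, axes as for block_center.
Things that resemble listed ones, but are neither listed nor needed, are in the scene too. There is more than one size of the block; the job needs the larger.

How it is judged:
On the way, in this order (a step that is already met when the one before it is completed fails the run):
1. the block lies in the nest's pocket, released (x of block_center in the frame of nest_seat between -0.01 and 0.01 m and y of block_center in the frame of nest_seat between -0.01 and 0.01 m and z of block_center in the frame of nest_seat between 0.011 and 0.019 m and angle between the y axis of block_center and the y axis of nest_seat, either way round below 0.3 rad and contact force between the fingers and block below 0.1 N), for 0.2 s.
2. the lever sits in the green-marked notch (distance between pointer and green_stud below 0.009 m), for 0.2 s.
3. the trigger is held at its halfway stop for half a second (value of joint trigger_cap above 0.005 m and value of joint trigger_carrier below 0.002 m), for 0.5 s.
4. the trigger is fully down (value of joint trigger_carrier above 0.0045 m), for 0.05 s.
At the end, for the whole second after the job is handed in: The released block lies flat in the nest pocket, centre within 10 mm of the pocket's centre each way, long axis along it; the lever sits in the green notch (pointer within 9 mm of the stud); the trigger, after halfway and full press, is up again (x of block_center in the frame of nest_seat between -0.01 and 0.01 m and y of block_center in the frame of nest_seat between -0.01 and 0.01 m and z of block_center in the frame of nest_seat between 0.011 and 0.019 m and angle between the y axis of block_center and the y axis of nest_seat, either way round below 0.3 rad and distance between pointer and green_stud below 0.009 m and value of joint trigger_cap below 0.002 m and value of joint trigger_carrier below 0.001 m and linear speed of block below 0.02 m/s); the robot touches nothing.
It fails at once if the trigger is pushed past halfway while the block is not in the nest or the lever is not in the green notch (value of joint trigger_carrier above 0.003 m and not (x of block_center in the frame of nest_seat between -0.01 and 0.01 m and y of block_center in the frame of nest_seat between -0.01 and 0.01 m and z of block_center in the frame of nest_seat between 0.011 and 0.019 m and angle between the y axis of block_center and the y axis of nest_seat, either way round below 0.3 rad and distance between pointer and green_stud below 0.009 m)).
It fails at once if a bystander is moved more than 30 mm (distance of any of masking_roll, pencil_flat, sanding_block, screw_pot, wax_tin, offcut_5 from where it was at the start of the episode above 0.03 m).
It also fails if it takes over 54 s, if anything falls off the work surface, if the arm or the gripper's body presses on something with over 40 N, if the wrist force passes 120 N, or if a joint passes its speed limit or range.

ROBOT

A 6-joint arm with a two-finger parallel gripper is mounted at the origin on a cart in front of the work surface, level with it; the furniture and walls round the work are solid. World frame = base frame: x ahead of the robot, y to its left, z up, the work surface at z = 0. Lengths are in m, angles in rad, forces in N, time in s.
With the tool pointing down it reaches from about 0.3 to 0.775 m from the base axis. Payload 14.6 kg.
Tool frame: the origin (TCP) lies midway between the tips of the shut fingers; the grasp point (between the pads) lies 19 mm behind it; z points along the fingers, y is the direction in which the jaws open and shut (so a half turn about z gives the same grasp; the last joint's range is limited). The gripper opens to 94 mm and grips with 3 to 60 N. Pads are 16 mm wide; open, the fingers measure 119 mm over their backs; the gripper's body (75 mm by 177 mm) begins 78 mm behind the grasp point.
Start: joints at [1.047, 0.3, 1.521, -0, 1.321, -0.067], TCP at [0.243, 0.494, 0.205] pointing down, gripper open.
Joint ranges: [-3.03, 3.03], [-0.79, 2.21], [0.23, 2.52], [-1.04, 4.18], [0, 3.07], [-2.55, 2.55]. Speed limits (rad/s): [2.22, 2.22, 2.57, 3.14, 3.14, 3.14].

INTERFACE

Orientations are given as a unit quaternion [w, x, y, z].
In Python, from station import get_state, get_image, get_calibration, finish_job gives the robot as it stands.
- The arm moves only by the tool play_rows, never from a script. Its argument "deltas" is text: rows parted by semicolons, each of 7 numbers parted by spaces: the shift along the world's x, y, z in cm, then the turn, a rotation vector about the world's x, y, z in degrees, then the finger opening in cm, from 0 to 9.4. In form: dx dy dz ax ay az grip; .... A call has exactly 8 rows; each row shifts and turns the commanded pose from where the row before left it; what a row does not reach is not made up. A row lasts 1/8 s, in which the tool goes at most 62.5 mm and 10.7 degrees, less where a joint would pass 70% of its speed; a pose out of reach is approached as far as the arm can. A call is refused whole if a number of a shift passes 6.25 or a number of a turn 10.7, either way. A call with a gripper value outside its range is refused whole. The fingers move at their own pace and stop on an object; "newtons" is the grip in N (left out, the last holds). Time passes only in rows, so rows that do not move let the fingers close, or fill a call up. It gives the time, the measured TCP pose, the force and the opening at its end, in the units of the state.
- get_state(): the state, without advancing time (a new reading comes with each control period).
- get_image(name): name is "side" or "top"; returns (picture, depth): 400x640x3 uint8, red, green, blue; 400x640 float32, m along the optical axis (not along the pixel's ray), 0 where there is no reading.
- get_calibration(name): a dict with "camera_matrix" (3x3 intrinsics, pixels), "world_from_camera" (4x4, takes a point from camera to world coordinates). Camera axes: x right, y up, looking along -z (the intrinsics and any distortion apply to the point x, -y, -z); pixel columns grow to the right and rows downward; lengths in m; the calibration is good to about 2 mm. A picture is of the moment at which its call begins. get_calibration takes no time and is no camera call.
- finish_job(): hands the job in, once; it reports no verdict.
The state is a dict: "time_s": time; "qpos": joint angles; "dq": joint speeds; "joint_torque": joint torques, N m; "tcp_pos": TCP position; "orientation": TCP orientation; "force": force on the tool from outside, world axes, zero at the start; "wrist_torque": the same for the moment, N m; "width": finger opening in m.
Only numpy, scipy, OpenCV 4.12 (cv2) and the standard library are available. Lean on these libraries where they do the work, as an engineer would, in place of code of your own. Each camera call takes 0.05 s, during which the arm holds its last target.

## Working session

There is one attempt and no reset: what is moved stays moved. The work goes in short steps, Python scripts to look and compute and a tool call to move; the robot and the scene stay as the last step left them, time stands still between calls to the robot, and variables do not carry over. Pictures are saved under pics/ and viewed, and the job is handed in when it is done.

Besides the shell and the picture viewer there is one more tool, called after "Emit:" as name(argument=value, ...), one argument or row to a line, values as JSON. play_rows: Moves the arm, as the interface text tells. Its arguments: {"type":"object","properties":{"deltas":{"type":"string"},"newtons":{"type":"number"}},"required":["deltas"]}

```bash
ls; mkdir -p pics; cat > h.py <<'E'
import numpy as np, cv2
from station import *
def grab(n,tag):
    im,d=get_image(n); cv2.imwrite(f'pics/{tag}.png',im[:,:,::-1]); np.savez(f'{tag}.npz',im=im,d=d); return im,d
def pt(n,u,v,d):
    c=get_calibration(n);K=np.array(c['camera_matrix']);T=np.array(c['world_from_camera'])
    x=(u-K[0,2])/K[0,0]*d;y=(v-K[1,2])/K[1,1]*d
    return (T@np.array([x,-y,-d,1]))[:3]
def ray(n,u,v,z):
    c=get_calibration(n);T=np.array(c['world_from_camera']);o=T[:3,3];p=pt(n,u,v,1.0);r=p-o
    return o+r*(z-o[2])/r[2]
def cloud(n,d):
    c=get_calibration(n);K=np.array(c['camera_matrix']);T=np.array(c['world_from_camera'])
    v,u=np.mgrid[0:400,0:640]
    P=np.stack([(u-K[0,2])/K[0,0]*d,-(v-K[1,2])/K[1,1]*d,-d,np.ones_like(d)],-1)
    return (P@T.T)[...,:3]
E
python3 - <<'E'
from h import *
for n in('side','top'):
    grab(n,n+'0'); c=get_calibration(n); print(c)
print(get_state())
E
```

```text
pics
{'camera_matrix': array([[477.68914376,   0.        , 314.45356701],
       [  0.        , 477.68914376, 194.45880412],
       [  0.        ,   0.        ,   1.        ]]), 'world_from_camera': array([[ 0.85838489, -0.3074783 ,  0.41064885,  1.04576021],
       [ 0.51289975,  0.49807175, -0.69918408, -0.83116977],
       [ 0.01045134,  0.81079074,  0.5852428 ,  0.77420071],
       [ 0.        ,  0.        ,  0.        ,  1.        ]])}
{'camera_matrix': array([[362.5926584 ,   0.        , 322.93047595],
       [  0.        , 362.5926584 , 199.00810967],
       [  0.        ,   0.        ,   1.        ]]), 'world_from_camera': array([[ 0.02111924,  0.98118397, -0.19191663,  0.35411248],
       [-0.99972923,  0.01884976, -0.0136436 , -0.00309404],
       [-0.0097693 ,  0.19215281,  0.98131639,  1.12067294],
       [ 0.        ,  0.        ,  0.        ,  1.        ]])}
{'time_s': 0.1, 'qpos': array([ 1.04735167e+00,  3.00415042e-01,  1.52152305e+00, -3.82482302e-05,
        1.32070033e+00, -6.65750650e-02]), 'dq': array([ 0.00056492, -0.00206179, -0.00087983,  0.00061136,  0.00010463,
        0.00133071]), 'joint_torque': array([ 2.11484650e-03, -5.32649660e+01, -3.53284800e+01,  7.09625054e-02,
        2.34472216e-02, -7.09885126e-05]), 'tcp_pos': array([0.24250732, 0.49338401, 0.20494163]), 'orientation': array([-1.34301444e-04,  2.26448607e-01,  9.74022974e-01, -5.05680300e-04]), 'force': array([-0.31778113,  0.76143316,  0.50984691]), 'wrist_torque': array([-0.06581344,  0.03309377,  0.04346547]), 'width': 0.09415320300932782}
```

View pics/side0.png

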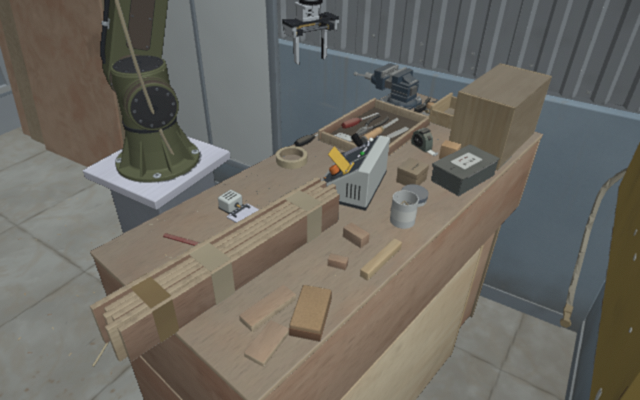

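View pics/top0.png

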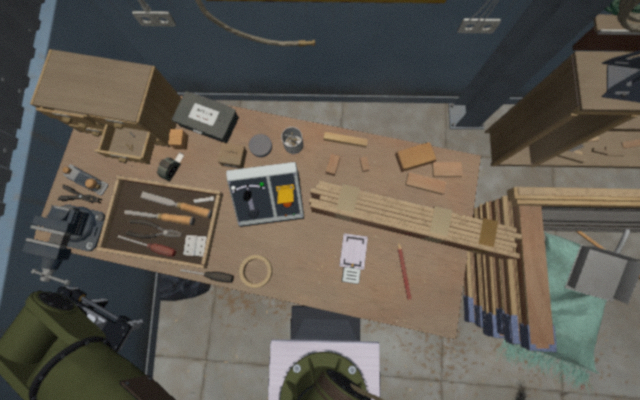

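The top view shows two red-brown blocks behind the bundle, at about (332,163) and (363,163). The nest is at (353,250) and the console at (265,195), with a green stud near (262,184). I'll zoom in to check these.

```bash
python3 - <<'E'
from h import *
t=np.load('top0.npz')['im'];s=np.load('side0.npz')['im']
def crop(im,x0,x1,y0,y1,k): return cv2.resize(im[y0:y1,x0:x1],None,fx=k,fy=k,interpolation=cv2.INTER_NEAREST)
cv2.imwrite('pics/tc.png',crop(t,220,320,150,235,7)[:,:,::-1])
cv2.imwrite('pics/tb.png',crop(t,300,400,120,300,3)[:,:,::-1][:540])
cv2.imwrite('pics/sc.png',crop(s,310,440,120,280,3)[:,:,::-1])
E
```

```text
(no output)
```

View pics/tc.png

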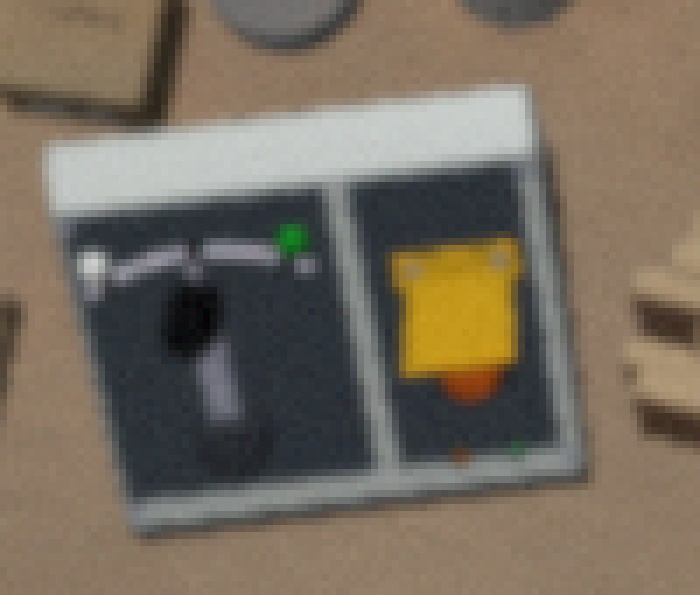

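View pics/tb.png

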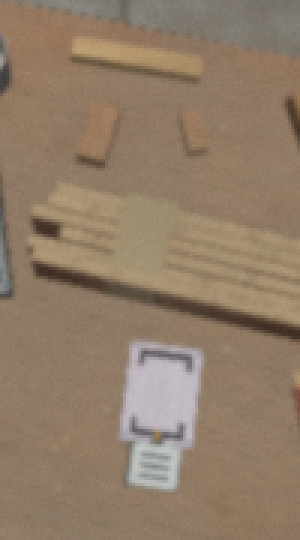

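View pics/sc.png

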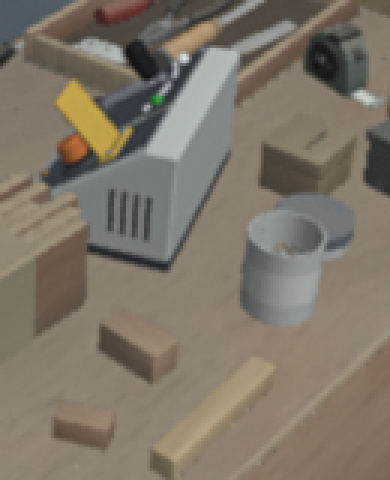

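```bash
python3 - <<'E'
from h import *
for n in('top','side'):
    f=np.load(n+'0.npz');im=f['im'];d=f['d'];P=cloud(n,d)
    hsv=cv2.cvtColor(im,cv2.COLOR_RGB2HSV)
    def rep(name,m,extra=''):
        k,l,st,ce=cv2.connectedComponentsWithStats(m.astype(np.uint8))
        for i in np.argsort(-st[1:,4])[:3]+1:
            if st[i,4]<4: continue
            q=P[l==i]; print(n,name,st[i],ce[i].round(1),np.median(q,0).round(3),q.min(0).round(3),q.max(0).round(3))
    X,Y,Z=P[...,0],P[...,1],P[...,2]
    print(n,'table z', [np.median(Z[(abs(X-a)<.01)&(abs(Y-b)<.01)&(Z<.05)]).round(4) for a,b in((.38,.05),(.4,-.1),(.66,-.0))] )
    H,S,V=hsv[...,0],hsv[...,1],hsv[...,2]
    box=(X>.2)&(X<.9)&(Y>-.5)&(Y<.4)
    rep('blk',box&(Z>.015)&(Z<.045)&(X>.4)&(X<.62)&(Y>-.2)&(Y<.05))
    rep('green',box&(H>50)&(H<75)&(S>150)&(V>80))
    rep('orange',(H>3)&(H<13)&(S>200)&(V>120)&box)
    rep('yellow',(H>18)&(H<27)&(S>200)&(V>120)&box)
    rep('nest',box&(S<50)&(V>140)&(X<.45)&(Y<0.1)&(Y>-.2))
    rep('bundle',box&(Z>.07)&(Y<.03))
E
```

```text
top table z [np.float64(0.0), np.float64(0.0058), np.float64(0.027)]
top blk [311 211  82  21 126] [351.6 220.8] [ 0.502 -0.076  0.031] [ 0.474 -0.198  0.016] [0.531 0.048 0.045]
top blk [311 196   8   3  15] [314.3 197.3] [0.572 0.04  0.03 ] [0.57  0.027 0.015] [0.575 0.049 0.045]
top green [260 182   4   4  13] [261.4 183.4] [0.593 0.187 0.116] [0.587 0.183 0.113] [0.597 0.191 0.121]
top orange [284 203   7   3  13] [287.2 204.2] [0.538 0.114 0.093] [0.535 0.106 0.09 ] [0.541 0.123 0.096]
top yellow [278 186  16  17 221] [285.  194.6] [0.559 0.118 0.12 ] [ 0.354 -0.003  0.095] [0.59  0.141 1.121]
top nest [339 239  29  45 943] [352.7 258.8] [ 0.392 -0.08   0.007] [ 0.318 -0.126 -0.004] [ 0.45  -0.003  1.121]
top bundle [ 317  181  189   75 5804] [411.2 218. ] [ 0.505 -0.244  0.092] [ 0.354 -0.5    0.07 ] [0.61  0.029 1.121]
side table z [np.float64(-0.0007), np.float64(0.0057), np.float64(0.0291)]
side blk [271 208  68  54 647] [303.9 235.2] [ 0.586 -0.098  0.03 ] [ 0.561 -0.2    0.015] [0.616 0.025 0.045]
side green [361 152   3   3   6] [361.7 153.2] [0.595 0.183 0.115] [0.592 0.181 0.114] [0.597 0.189 0.118]
side nest [218 189  24  22 234] [231.1 198.6] [ 0.357 -0.08   0.038] [ 0.28  -0.102 -0.003] [ 0.37  -0.005  0.044]
side nest [227 203  32  19 218] [243.6 212.8] [ 0.391 -0.08   0.006] [ 0.354 -0.117 -0.004] [ 0.415 -0.032  0.011]
side bundle [ 108  180  232  145 8868] [221.8 251.8] [ 0.508 -0.303  0.091] [ 0.407 -0.5    0.07 ] [0.616 0.03  0.104]
```

```bash
python3 - <<'E'
from h import *
for n in('top','side'):
    f=np.load(n+'0.npz');im=f['im'];d=f['d'];P=cloud(n,d);X,Y,Z=P[...,0],P[...,1],P[...,2]
    for nm,(x0,x1,y0,y1,z0,z1) in dict(blk=(.6,.73,-.075,.03,.024,.036),small=(.6,.73,-.14,-.075,.012,.036),offc=(.7,.8,-.15,.1,.017,.03),nest=(.37,.45,-.14,-.02,.0035,.015),head=(.3,.37,-.14,-.02,.03,.05),console=(.4,.8,.0,.3,.12,.14),bundle=(.4,.65,-.15,.06,.08,.12)).items():
        m=(X>x0)&(X<x1)&(Y>y0)&(Y<y1)&(Z>z0)&(Z<z1)
        q=P[m]
        if len(q)<10: print(n,nm,len(q));continue
        r=cv2.minAreaRect(q[:,:2].astype(np.float32)*1000)
        v,u=np.where(m)
        print(n,nm,len(q),'rect',np.round(r[0],1),np.round(r[1],1),round(r[2],1),'z',np.median(q[:,2]).round(4),'px',u.mean().round(),v.mean().round(),'min',q.min(0).round(3),'max',q.max(0).round(3))
    # console face plane
    m=(X>.46)&(X<.64)&(Y>.06)&(Y<.3)&(Z>.03)&(Z<.125)
    q=P[m]
    best=None;rng=np.random.default_rng(0)
    for _ in range(500):
        a,b,c=q[rng.choice(len(q),3)];nn=np.cross(b-a,c-a);L=np.linalg.norm(nn)
        if L<1e-6: continue
        nn/=L
        if nn[2]<0: nn=-nn
        if not .65<nn[2]<.9: continue
        k=abs((q-a)@nn)<.0025
        if best is None or k.sum()>best.sum(): best=k
    i=q[best];c=i.mean(0);nn=np.linalg.svd(i-c)[2][2];nn*=np.sign(nn[2])
    print(n,'face',best.sum(),len(q),c.round(4),nn.round(4),'tilt',np.degrees(np.arccos(nn[2])).round(1),'yaw',np.degrees(np.arctan2(-nn[1],-nn[0])).round(1))
E
```

```text
top blk 180 rect [679.9 -14.2] [29.9 61.4] 74.7 z 0.0293 px 332.0 164.0 min [ 0.649 -0.035  0.024] max [0.713 0.008 0.035]
top small 98 rect [ 684.9 -114.8] [42.3 21.2] 11.2 z 0.0204 px 364.0 164.0 min [ 0.663 -0.128  0.013] max [ 0.706 -0.102  0.026]
top offc 337 rect [743.  -10.7] [ 85.3 221.2] 0.1 z 0.0216 px 344.0 141.0 min [ 0.7   -0.121  0.017] max [0.786 0.1   0.03 ]
top nest 573 rect [409.7 -73.6] [ 78.7 103.6] 1.0 z 0.0063 px 353.0 252.0 min [ 0.37  -0.125  0.004] max [ 0.45  -0.022  0.015]
top head 257 rect [340.  -73.4] [49.4 44. ] 81.9 z 0.0394 px 350.0 275.0 min [ 0.316 -0.098  0.03 ] max [ 0.364 -0.049  0.046]
top console 1066 rect [585.4 184.5] [112.7 199.6] 8.2 z 0.1258 px 262.0 176.0 min [0.536 0.089 0.12 ] max [0.652 0.289 0.14 ]
top bundle 1960 rect [552.1 -53.6] [216.2  89.2] 77.3 z 0.092 px 346.0 202.0 min [ 0.485 -0.149  0.08 ] max [0.61  0.052 0.105]
top face 2045 3078 [0.5541 0.1803 0.0818] [-0.61   -0.0961  0.7866] tilt 38.1 yaw 9.0
side blk 322 rect [654.6 -33.7] [ 93.  109.6] 76.1 z 0.0294 px 349.0 228.0 min [ 0.6   -0.068  0.024] max [0.716 0.024 0.036]
side small 181 rect [ 689.8 -116.9] [42.7 25.3] 13.9 z 0.0208 px 338.0 259.0 min [ 0.666 -0.132  0.012] max [ 0.712 -0.1    0.026]
side offc 632 rect [746.3 -12.8] [226.   91.9] 89.4 z 0.0219 px 379.0 250.0 min [ 0.7   -0.126  0.017] max [0.793 0.1   0.03 ]
side nest 247 rect [391.6 -80.5] [77.7 43.6] 86.3 z 0.0064 px 242.0 212.0 min [ 0.371 -0.12   0.004] max [ 0.415 -0.041  0.015]
side head 242 rect [344.4 -76.7] [52. 48.] 84.2 z 0.0389 px 229.0 197.0 min [ 0.319 -0.103  0.03 ] max [ 0.369 -0.05   0.044]
side console 762 rect [587.3 180.5] [116.9 199.2] 8.4 z 0.126 px 366.0 154.0 min [0.541 0.087 0.12 ] max [0.659 0.285 0.14 ]
side bundle 2056 rect [556.2 -54.1] [214.3  91.9] 76.6 z 0.0912 px 300.0 203.0 min [ 0.491 -0.15   0.08 ] max [0.614 0.052 0.103]
side face 585 1812 [0.5769 0.165  0.0954] [-0.6084 -0.0933  0.7881] tilt 38.0 yaw 8.7
```

```bash
python3 - <<'E'
from h import *
t=np.load('top0.npz')['im'];s=np.load('side0.npz')['im']
def crop(im,x0,x1,y0,y1,k): return cv2.resize(im[y0:y1,x0:x1],None,fx=k,fy=k,interpolation=cv2.INTER_NEAREST)
a=crop(t,335,375,228,288,9);b=crop(s,215,265,185,225,9)
cv2.imwrite('pics/n1.png',a[:,:,::-1]);cv2.imwrite('pics/n2.png',b[:,:,::-1])
f=np.load('top0.npz');im=f['im'];P=cloud('top',f['d'])
hsv=cv2.cvtColor(im,cv2.COLOR_RGB2HSV);S,V=hsv[...,1],hsv[...,2]
g=np.zeros((400,640),bool);g[228:290,335:375]=1
print(hsv[250,353],hsv[245,341],hsv[236,352],hsv[250,380])
m=g&(S<45)&(V>150)&(P[...,2]<.02);v,u=np.where(m)
q=np.array([ray('top',a,b,.006)[:2] for a,b in zip(u,v)],np.float32)*1000
print('plate',len(q),cv2.minAreaRect(q))
m=g&(V<110)&(P[...,2]<.02);v,u=np.where(m)
q=np.array([ray('top',a,b,.012)[:2] for a,b in zip(u,v)],np.float32)*1000
print('rim',len(q),cv2.minAreaRect(q), q.min(0),q.max(0))
E
```

```text
[147  12 190] [ 12  54 146] [161  13 153] [ 15  80 146]
plate 734 ((397.0118408203125, -81.65296936035156), (76.7470703125, 134.7307586669922), 83.00066375732422)
rim 21 ((412.10504150390625, -82.04878234863281), (45.7533073425293, 81.66510009765625), 83.45063781738281) [ 370.62686 -109.32194] [454.37366 -55.20803]
```

View pics/n1.png

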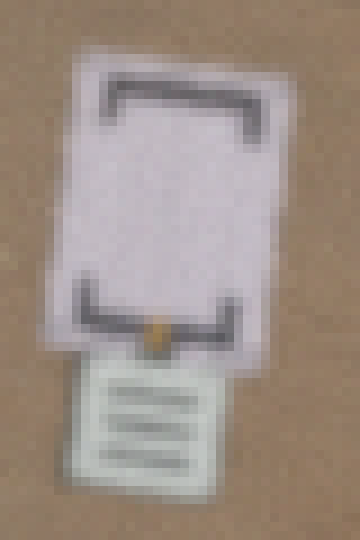

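View pics/n2.png

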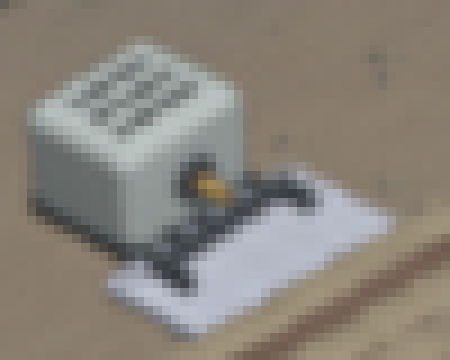

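```bash
cat > con.py <<'E'
from h import *
yaw=np.radians(8.6);t=np.radians(38)
n=np.array([-np.sin(t)*np.cos(yaw),-np.sin(t)*np.sin(yaw),np.cos(t)])
u=np.array([np.cos(t)*np.cos(yaw),np.cos(t)*np.sin(yaw),np.sin(t)])
w=np.cross(n,u)
E
python3 - <<'E'
from con import *
print(n,u,w)
r=ray('top',353.4,250.85,.012);print('nest centre top',r)
def onpl(cam,px,py,c,h):
    o=np.array(get_calibration(cam)['world_from_camera'])[:3,3];d=pt(cam,px,py,1.)-o
    return o+d*(((c+h*n)-o)@n)/(d@n)
for cam,c in(('top',np.array([.5541,.1803,.0818])),('side',np.array([.5769,.165,.0954]))):
    f=np.load(cam+'0.npz');im=f['im'];P=cloud(cam,f['d']);hsv=cv2.cvtColor(im,cv2.COLOR_RGB2HSV);H,S,V=[hsv[...,i].astype(int) for i in range(3)]
    Q=P-c; a,b,h=Q@u,Q@w,Q@n
    on=(abs(a)<.13)&(abs(b)<.13)
    pl=lambda nm,m,hh: print(cam,nm,m.sum(),'px',np.where(m)[1].mean().round(1),np.where(m)[0].mean().round(1),'world',np.mean([onpl(cam,x,y,c,hh) for y,x in zip(*np.where(m))],0).round(4),'abh',np.median(a[m]).round(4),np.median(b[m]).round(4),np.median(h[m]).round(4)) if m.sum() else print(nm,0)
    g=on&(H>45)&(H<80)&(S>120)&(h<.02)&(a>0);pl('green',g,.005)
    wm=on&(V>170)&(S<40)&(h>-.003)&(h<.02)&(b>.04)&(a>0.02)&(a<.075);pl('white',wm,.005)
    kn=on&(h>.018)&(h<.07)&(V<70)&(b>0);pl('knob',kn,.045)
    kt=kn&(h>.042);pl('knobtop',kt,.05)
    o=on&(H>3)&(H<14)&(S>180)&(h>.01);pl('cap',o,.0265); 
    ot=o&(h>.0225)&(h<.031);pl('captop',ot,.0265)
    if ot.sum(): print(' cap top a',a[ot].min(),a[ot].max(),'b',b[ot].min(),b[ot].max())
    y=on&(H>18)&(H<28)&(S>170)&(h>.03);pl('guard',y,.05); print(' guard b',np.percentile(b[y],[2,98]),'a',np.percentile(a[y],[2,98]),'h',np.percentile(h[y],[2,98]))
    for nm,(lo,hi) in dict(face=(-.004,.004)).items():
        m=on&(abs(h)<.004); print('face extents a',np.percentile(a[m],[1,99]),'b',np.percentile(b[m],[1,99]))
f=np.load('side0.npz');P=cloud('side',f['d']);m=(P[...,0]>.64)&(P[...,0]<.73)&(P[...,1]>-.07)&(P[...,1]<.03)&(P[...,2]>.025)&(P[...,2]<.035)
r=cv2.minAreaRect(P[m][:,:2].astype(np.float32)*1000);print('side blk',r)
E
```

```text
[-0.60873921 -0.09206315  0.78801075] [0.77915066 0.11783546 0.61566148] [-1.49535343e-01  9.88756381e-01 -1.38777878e-17]
nest centre top [ 0.41275864 -0.08332383  0.012     ]
top green 16 px 261.2 183.6 world [0.5916 0.1873 0.118 ] abh 0.052 0.0018 0.0027
top white 10 px 234.7 183.7 world [0.5883 0.2615 0.1241] abh 0.0532 0.0813 0.0002
top knob 75 px 246.6 196.0 world [0.5501 0.2217 0.1406] abh 0.039 0.0422 0.0467
top knobtop 47 px 246.2 197.4 world [0.5455 0.2218 0.1435] abh 0.0354 0.0428 0.0485
top cap 21 px 287.2 204.6 world [0.5366 0.1137 0.0941] abh -0.0144 -0.0629 0.025
top captop 19 px 287.2 204.6 world [0.5366 0.1137 0.0941] abh -0.0144 -0.0629 0.0253
 cap top a -0.01960547059356093 -0.009809866732256527 b -0.07180735862793729 -0.053705039132181526
top guard 119 px 284.9 198.4 world [0.547  0.1165 0.1323] abh 0.0185 -0.0622 0.0513
 guard b [-0.08197112 -0.04281242] a [0.01454499 0.02191698] h [0.03143772 0.06793456]
face extents a [-0.12869911  0.07757404] b [-0.09925213  0.09645803]
side green 11 px 361.7 153.0 world [0.596  0.1812 0.1184] abh 0.0284 0.0176 0.0032
side whi
[... 502 characters left out ...]
7263
guard 0Traceback (most recent call last):
  File "<stdin>", line 19, in <module>
    return _quantile_unchecked(
        a, q, axis, out, overwrite_input, method, keepdims, weights)
    return _ureduce(a,
                    func=_quantile_ureduce_func,
    ...<5 lines>...
                    overwrite_input=overwrite_input,
                    method=method)
    r = func(a, **kwargs)
    result = _quantile(arr,
                       quantiles=q,
    ...<2 lines>...
                       out=out,
                       weights=wgt)
    slices_having_nans = np.isnan(arr[-1, ...])
                                  ~~~^^^^^^^^^
IndexError: index -1 is out of bounds for axis 0 with size 0
```

Candidates for the work block:
- Red-brown block at top px (332,164), side px (356,235): 30×61 mm, top at z = 0.029.
- Look-alike at top px (364,164), side px (338,259): about 20×42 mm and 20 mm high.
- Cork sanding block at top px (416,157).
- Pale offcut at top px (344,139).

I choose the larger block at (332,164), and the crops above confirm it. The green stud is the right-hand one, at top px (261,184).

Emit:
play_rows(
  deltas="2.75 -3.18 0.5 0 0 1.36 6; 2.75 -3.18 0.5 0 0 1.36 6; 2.75 -3.18 0.5 0 0 1.36 6; 2.75 -3.18 0.5 0 0 1.36 6; 2.75 -3.18 0 0 0 1.36 6; 2.75 -3.18 0 0 0 1.36 6; 2.75 -3.18 0 0 0 1.36 6; 2.75 -3.18 0 0 0 1.36 6",
  newtons=20,
)

```text
time_s: 1.1
tcp_pos: [0.4633, 0.238, 0.2253]
orientation: [-0.0, 0.133, 0.991, -0.0]
force: [0.3, 1.1, -0.0]
width: 0.0601
```

Emit:
play_rows(
  deltas="2.75 -3.18 0 0 0 0 6; 2.75 -3.18 0 0 0 0 6; 2.75 -3.18 0 0 0 0 6; 2.75 -3.18 0 0 0 0 6; 2.75 -3.18 0 0 0 0 6; 2.75 -3.18 0 0 0 0 6; 2.75 -3.18 -2.5 0 0 0 6; 2.75 -3.18 -3 0 0 0 6",
)

```text
time_s: 2.1
tcp_pos: [0.6834, -0.0163, 0.1698]
orientation: [0.0, 0.133, 0.991, 0.0]
force: [-0.3, -0.2, 0.2]
width: 0.0595
```

```bash
python3 - <<'E'
from h import *
grab('side','side1');grab('top','top1');s=get_state();print(s['time_s'],s['tcp_pos'],s['orientation'],s['width'],s['force'])
a=np.load('side1.npz')['im'][150:310,270:430];b=np.load('top1.npz')['im'][110:230,270:400]
cv2.imwrite('pics/c1.png',np.hstack([cv2.resize(a,(400,400)),cv2.resize(b,(400,400))])[:,:,::-1])
E
```

```text
2.2 [ 0.68237547 -0.01830699  0.16498474] [-3.49377470e-03  1.34572640e-01  9.90897486e-01 -4.13699671e-04] 0.05970644079618923 [ 0.20063391 -0.2473562  -0.48052165]
```

View pics/c1.png

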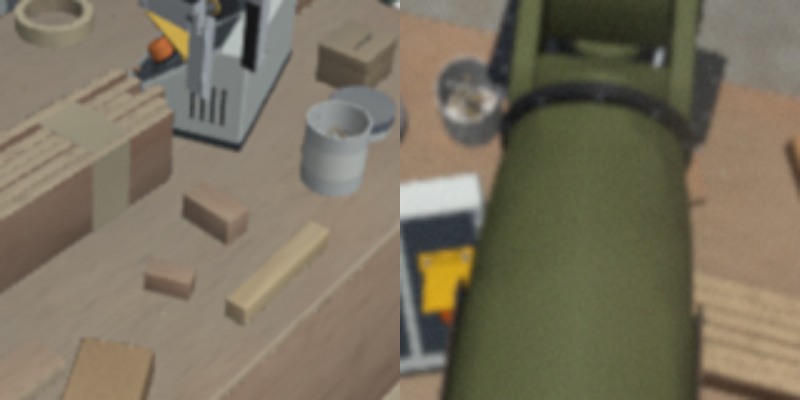

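The side view shows the fingers above the block at crop px (200,50), and the path down is clear. The top view is hidden by the arm. I'll descend.

Emit:
play_rows(
  deltas="0 0 -2.5 0 0 0 6; 0 0 -2.5 0 0 0 6; 0 0 -2.5 0 0 0 6; 0 0 -2.5 0 0 0 6; 0 0 -2 0 0 0 6; 0 0 -1.6 0 0 0 6; 0 0 -1 0 0 0 6; 0 0 0 0 0 0 6",
)

```text
time_s: 3.2
tcp_pos: [0.6824, -0.0152, 0.024]
orientation: [-0.0, 0.133, 0.991, -0.0]
force: [0.4, 0.0, 0.4]
width: 0.06
```

```bash
python3 - <<'E'
from h import *
grab('side','side2');s=get_state();print(s['time_s'],s['tcp_pos'],s['width'],s['force'])
a=np.load('side2.npz')['im'][160:290,280:440]
cv2.imwrite('pics/c2.png',cv2.resize(a,(640,520))[:,:,::-1])
E
```

```text
3.25 [ 0.68276971 -0.01520314  0.0247403 ] 0.059914741543315664 [-0.43951813 -0.07630311 -0.19938745]
```

View pics/c2.png

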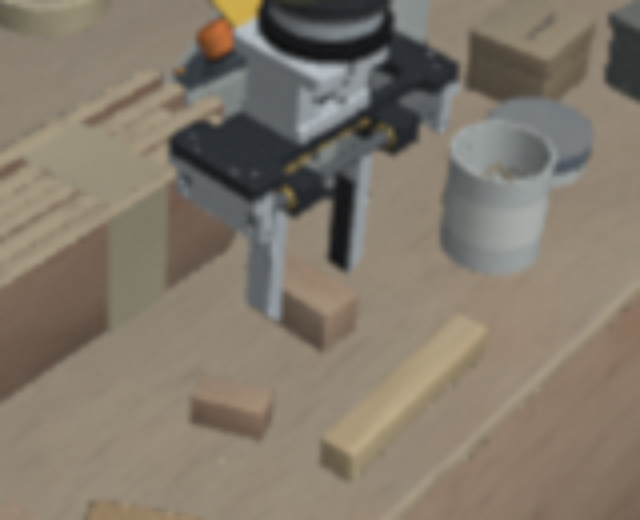

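```bash
python3 - <<'E'
from h import *
f=np.load('side0.npz');P=cloud('side',f['d']);m=(P[...,0]>.64)&(P[...,0]<.73)&(P[...,1]>-.06)&(P[...,1]<.03)&(P[...,2]>.025)&(P[...,2]<.035)
print('side blk',cv2.minAreaRect(P[m][:,:2].astype(np.float32)*1000),P[m].min(0),P[m].max(0),m.sum())
c=get_calibration('side');T=np.array(c['world_from_camera']);K=c['camera_matrix']
for p in([.682,-.016,.03],[.682+.029,-.016-.0075,.03],[.682-.029,-.016+.0075,.03]):
    q=np.linalg.inv(T)@np.array(p+[1]);u=K@np.array([q[0],-q[1],-q[2]]);u/=u[2];print(u[:2],((u[:2]-[280,160])*4).round())
E
```

```text
side blk ((684.0530395507812, -15.562881469726562), (34.32719421386719, 62.25592041015625), 72.56692504882812) [ 0.65166338 -0.03939921  0.0252114 ] [0.71573589 0.00656449 0.03381636] 230
[355.02086666 229.83646508] [300. 279.]
[364.46915936 235.68215557] [338. 303.]
[345.84912794 224.16187946] [263. 257.]
```

The fingers straddle the block at mid-length (block centre at crop px ≈(300,279)), so I'll lower and grip.

Emit:
play_rows(
  deltas="0 0 -1.2 0 0 0 6; 0 0 -0.5 0 0 0 6; 0 0 0 0 0 0 2; 0 0 0 0 0 0 2; 0 0 0 0 0 0 2; 0 0 0 0 0 0 2; 0 0 1 0 0 0 2; 0 0 2 0 0 0 2",
  newtons=20,
)

```text
time_s: 4.25
tcp_pos: [0.6823, -0.0152, 0.0381]
orientation: [-0.001, 0.133, 0.991, -0.0]
force: [0.3, 0.0, -0.0]
width: 0.0301
```

Emit:
play_rows(
  deltas="0 0 4 0 0 0 2; 0 0 5 0 0 0 2; -1 0 4 0 0 0 2; -5 -1.4 0.5 0 0 2 2; -5 -1.4 0 0 0 2 2; -5 -1.4 0 0 0 2 2; -5 -1.4 0 0 0 2 2; -4 -1 0 0 0 0.5 2",
)

```text
time_s: 5.25
tcp_pos: [0.431, -0.0816, 0.1739]
orientation: [0.001, 0.059, 0.998, -0.0]
force: [0.6, -0.7, 0.2]
width: 0.03
```

Emit:
play_rows(
  deltas="-1.8 -0.4 0 0 0 0 2; 0 0 -3 0 0 0 2; 0 0 -3 0 0 0 2; 0 0 -2 0 0 0 2; 0 0 -2 0 0 0 2; 0 0 -1 0 0 0 2; 0 0 0 0 0 0 2; 0 0 0 0 0 0 2",
)

```text
time_s: 6.25
tcp_pos: [0.4151, -0.0853, 0.0633]
orientation: [0.001, 0.059, 0.998, -0.0]
force: [0.4, 0.1, 0.3]
width: 0.0299
```

```bash
python3 - <<'E'
from h import *
grab('side','side3');grab('top','top3');s=get_state();print(s['time_s'],s['tcp_pos'],s['orientation'],s['width'],s['force'])
a=np.load('side3.npz')['im'][130:250,180:310];b=np.load('top3.npz')['im'][210:300,310:410]
cv2.imwrite('pics/c3.png',np.hstack([cv2.resize(a,(400,400)),cv2.resize(b,(400,400))])[:,:,::-1])
E
```

```text
6.35 [ 0.41496994 -0.08530011  0.06317113] [ 6.05752297e-04  5.92136846e-02  9.98245137e-01 -1.40826871e-04] 0.02999788173544626 [-0.01290189  0.5892973  -0.18723274]
```

View pics/c3.png

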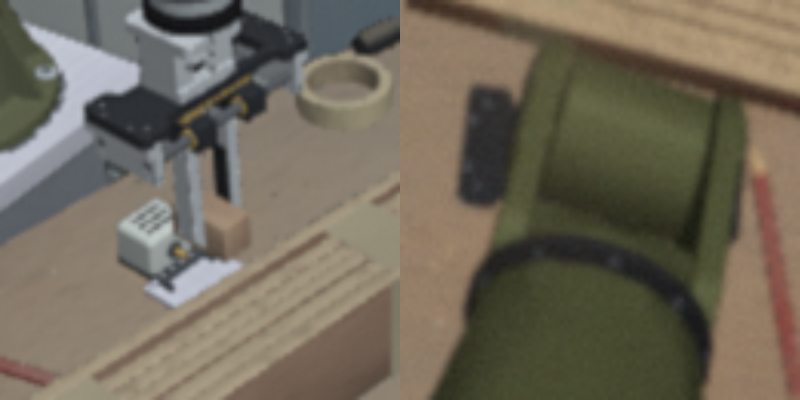

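The block hangs over the nest pocket, clear of the stylus at crop px (180,252). I'll lower it, stop just above the floor and release.

Emit:
play_rows(
  deltas="0 0 -1.5 0 0 0 2; 0 0 -1.5 0 0 0 2; 0 0 -1 0 0 0 2; 0 0 -0.7 0 0 0 2; 0 0 -0.15 0 0 0 2; 0 0 0 0 0 0 2; 0 0 0 0 0 0 2; 0 0 0 0 0 0 2",
)

```text
time_s: 7.35
tcp_pos: [0.4147, -0.0852, 0.0142]
orientation: [0.0, 0.059, 0.998, -0.0]
force: [0.9, 0.4, -1.0]
width: 0.0299
```

Emit:
play_rows(
  deltas="0 0 0 0 0 0 3.4; 0 0 0 0 0 0 4; 0 0 0 0 0 0 5; 0 0 0 0 0 0 6; 0 0 2 0 0 0 6; 0 0 4 0 0 0 6; 0 0 4 0 0 0 6; 0 0 4 0 0 0 6",
)

```text
time_s: 8.35
tcp_pos: [0.4144, -0.0851, 0.1553]
orientation: [0.0, 0.059, 0.998, -0.0]
force: [0.8, 0.2, -0.2]
width: 0.06
```

Emit:
play_rows(
  deltas="0 4 2 0 0 2 6; 0 6 2 0 0 2 6; 0 6 0 0 0 2 3; 0 6 0 0 0 2 1; 0 4 0 0 0 2 0; 0 2 0 0 0 2 0; 0 0 0 0 0 2 0; 0 0 0 0 0 1.2 0",
)

```text
time_s: 9.35
tcp_pos: [0.4146, 0.1935, 0.1936]
orientation: [-0.0, -0.074, 0.997, -0.0]
force: [0.8, -0.7, -0.0]
width: 0.0038
```

```bash
python3 - <<'E'
from h import *
grab('side','side4');grab('top','top4');s=get_state();print(s['time_s'],s['tcp_pos'],s['orientation'],s['width'],s['force'])
a=np.load('side4.npz')['im'][170:240,200:280];b=np.load('top4.npz')['im'][220:300,310:400]
cv2.imwrite('pics/c4.png',np.hstack([cv2.resize(a,(400,400)),cv2.resize(b,(400,400))])[:,:,::-1])
for n in('side','top'):
    f=np.load(n+'4.npz');P=cloud(n,f['d']);X,Y,Z=P[...,0],P[...,1],P[...,2]
    m=(X>.37)&(X<.46)&(Y>-.12)&(Y<-.05)&(Z>.028)&(Z<.045)
    if m.sum()>5: print(n,m.sum(),cv2.minAreaRect(P[m][:,:2].astype(np.float32)*1000),np.median(Z[m]))
E
```

```text
9.45 [0.41470212 0.19328033 0.19375309] [ 3.30543026e-05 -7.29729479e-02  9.97333919e-01 -4.17798271e-05] 0.0003208863961338023 [-0.67661953 -1.22497865 -0.82038776]
side 171 ((411.44439697265625, -87.664794921875), (32.397647857666016, 51.82955551147461), 80.26956176757812) 0.03530978896699899
top 208 ((412.316650390625, -84.91950988769531), (29.9925594329834, 60.03977966308594), 83.54254150390625) 0.035548153098613144
```

View pics/c4.png

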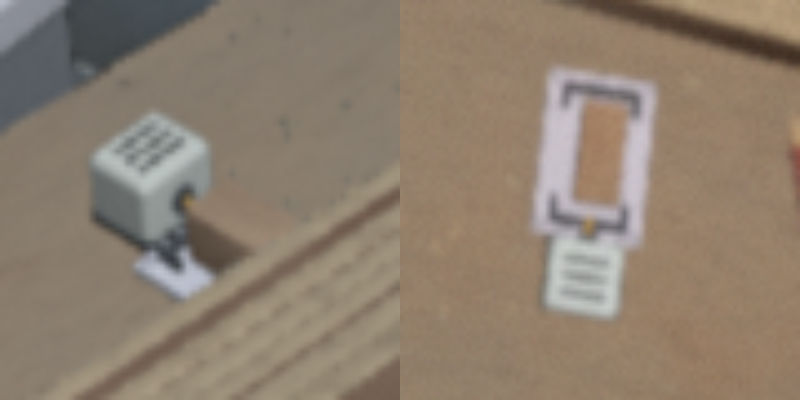

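The released block lies flat in the pocket: its top is at z = 0.0355, and its centre is about 2–3 mm from the pocket centre in the top view. Next I'll tilt the tool to the console's normal and come in to the left of the knob.

Emit:
play_rows(
  deltas="0 1 0.5 1.14 -7.51 0 0; 0 1 0.5 1.14 -7.51 0 0; 0 1 0 1.14 -7.51 0 0; 0 1 0 1.14 -7.51 0 0; 0 1 0 1.12 -7.53 0 0; 2 0.8 0 0 0 0 0; 2 0 0 0 0 0 0; 2 0 0 0 0 0 0",
)

```text
time_s: 10.45
tcp_pos: [0.4754, 0.2514, 0.2039]
orientation: [0.325, -0.069, 0.943, 0.025]
force: [0.2, -0.2, -0.3]
width: 0.0004
```

Emit:
play_rows(
  deltas="2 0 -0.5 0 0 0 0; 2.3 0 -1 0 0 0 0; 0 0 -1.4 0 0 0 0; 0 0 0 0 0 0 0; 0 0 0 0 0 0 0; 0 0 0 0 0 0 0; 0 0 0 0 0 0 0; 0 0 0 0 0 0 0",
)

```text
time_s: 11.45
tcp_pos: [0.5176, 0.2522, 0.1749]
orientation: [0.325, -0.069, 0.943, 0.025]
force: [-0.3, 0.2, -0.7]
width: 0.0004
```

```bash
python3 - <<'E'
from con import *
from scipy.spatial.transform import Rotation as R
grab('side','side5');grab('top','top5');s=get_state();print(s['time_s'],s['tcp_pos'],s['width'],s['force'],s['qpos'].round(2))
q=s['orientation'];r=R.from_quat(np.roll(q,-1)).as_matrix();print(r.round(3))
c=np.array([.5561,.1788,.0818]);d=s['tcp_pos']-c;print('abh',d@u,d@w,d@n)
a=np.load('side5.npz')['im'][100:220,290:420];b=np.load('top5.npz')['im'][150:250,210:320]
cv2.imwrite('pics/c5.png',np.hstack([cv2.resize(a,(400,400)),cv2.resize(b,(400,400))])[:,:,::-1])
E
```

```text
11.55 [0.5175848  0.25212502 0.17480978] 0.0004280540599204302 [-0.25163642 -0.73599832  0.31812331] [ 0.48  0.11  1.97 -0.47  0.47 -0.88]
[[-0.78  -0.147  0.609]
 [-0.115  0.989  0.092]
 [-0.616  0.002 -0.788]]
abh 0.03589368456608195 0.0782599620210289 0.08998788370945282
```

View pics/c5.png

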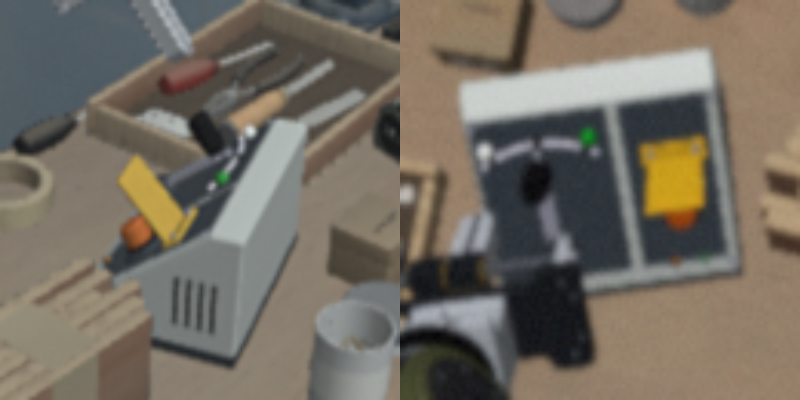

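The tip is to the left of the knob (knob at crop px (535,180), fingers at (475,235)), at h = 90 mm. I'll descend along the normal and look.

Emit:
play_rows(
  deltas="1.03 0.16 -1.34 0 0 0 0; 1.03 0.16 -1.34 0 0 0 0; 1.03 0.16 -1.34 0 0 0 0; 1.03 0.16 -1.34 0 0 0 0; 0 0 0 0 0 0 0; 0 0 0 0 0 0 0; 0 0 0 0 0 0 0; 0 0 0 0 0 0 0",
)

```text
time_s: 12.55
tcp_pos: [0.5588, 0.2586, 0.1216]
orientation: [0.325, -0.069, 0.943, 0.025]
force: [-0.4, 0.6, 0.4]
width: 0.0006
```

```bash
cat >> con.py <<'E'
def look(tag,side=(290,420,100,220),top=(210,320,150,250)):
    grab('side','side'+tag);grab('top','top'+tag);s=get_state();print(s['time_s'],s['tcp_pos'].round(4),s['width'].round(4),s['force'].round(2))
    c=np.array([.5561,.1788,.0818]);d=s['tcp_pos']-c;print('abh',(d@u).round(4),(d@w).round(4),(d@n).round(4))
    a=np.load(f'side{tag}.npz')['im'][side[2]:side[3],side[0]:side[1]];b=np.load(f'top{tag}.npz')['im'][top[2]:top[3],top[0]:top[1]]
    cv2.imwrite(f'pics/c{tag}.png',np.hstack([cv2.resize(a,(400,400)),cv2.resize(b,(400,400))])[:,:,::-1])
E
python3 -c "
from con import *
look('6')"
```

```text
Traceback (most recent call last):
  File "con.py", line 7, in look
    grab('side','side'+tag);grab('top','top'+tag);s=get_state();print(s['time_s'],s['tcp_pos'].round(4),s['width'].round(4),s['force'].round(2))
                                                                                                        ^^^^^^^^^^^^^^^^
AttributeError: 'float' object has no attribute 'round'
```

```bash
sed -i "s/s\['width'\].round(4)/s['width']/" con.py
python3 -c "
from con import *
look('6')"
```

```text
12.75 [0.5588 0.2585 0.1213] 0.00033244284242912175 [ 1.07  0.3  -0.35]
abh 0.0358 0.0784 0.0221
```

View pics/c6.png

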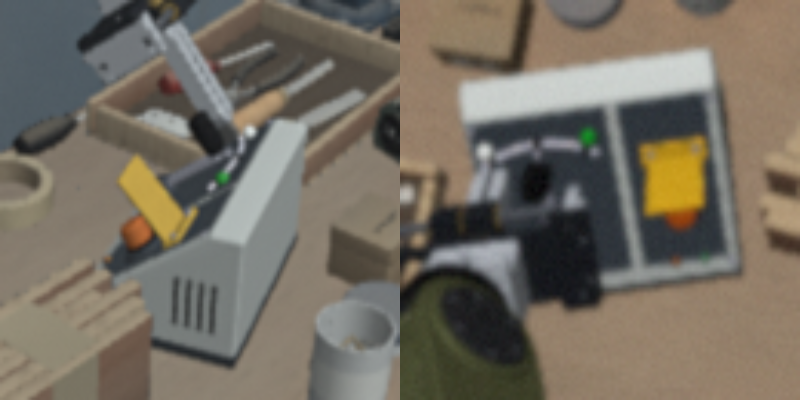

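Emit:
play_rows(
  deltas="0.08 -0.5 0 0 0 0 0; 0.08 -0.5 0 0 0 0 0; 0.08 -0.5 0 0 0 0 0; 0.08 -0.5 0 0 0 0 0; -0.02 -0.51 -0.07 0 0 0 0; -0.02 -0.51 -0.07 0 0 0 0; -0.03 -0.41 -0.07 0 0 0 0; -0.03 -0.41 -0.07 0 0 0 0",
)

```text
time_s: 13.75
tcp_pos: [0.5609, 0.2196, 0.1181]
orientation: [0.324, -0.069, 0.943, 0.025]
force: [0.4, 0.0, 0.2]
width: 0.0006
```

```bash

python3 -c "
from con import *
look('7')"
```

```text
13.85 [0.5609 0.2196 0.1181] 4.319298142862918e-05 [ 0.12 -1.26 -0.04]
abh 0.0309 0.0396 0.0219
```

View pics/c7.png

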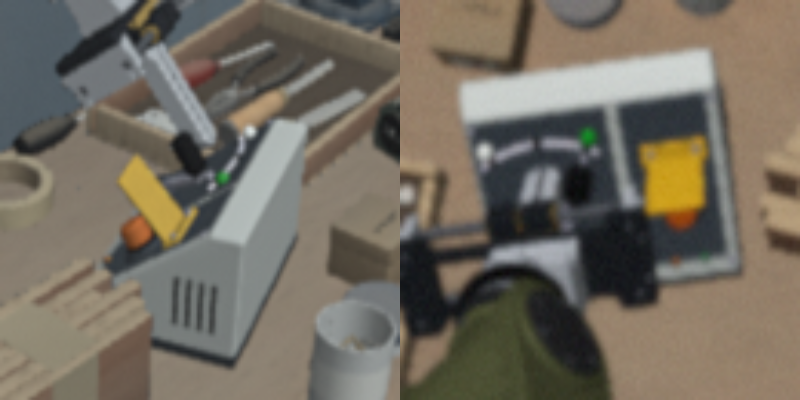

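The knob has swung to the right (crop px (578,182)) and the contact force is about zero, so the detent took it. I'll back off along the normal, move to the trigger and check the lever.

Emit:
play_rows(
  deltas="-0.15 1 0 0 0 0 0; -1.22 -0.18 1.58 0 0 0 0; -1.22 -0.18 1.58 0 0 0 0; -1.22 -0.18 1.58 0 0 0 0; -1.22 -0.18 1.58 0 0 0 0; -0.23 -1.92 -0.4 0 0 0 0; -0.23 -1.92 -0.4 0 0 0 0; -0.23 -1.92 -0.4 0 0 0 0",
)

```text
time_s: 14.85
tcp_pos: [0.5037, 0.1648, 0.1695]
orientation: [0.325, -0.069, 0.943, 0.025]
force: [-0.4, -0.3, 0.3]
width: 0.0003
```

Emit:
play_rows(
  deltas="-0.23 -1.92 -0.4 0 0 0 0; -0.23 -1.92 -0.4 0 0 0 0; -0.23 -1.92 -0.4 0 0 0 0; 0 0 0 0 0 0 0; 0 0 0 0 0 0 0; 0 0 0 0 0 0 0; 0 0 0 0 0 0 0; 0 0 0 0 0 0 0",
)

```text
time_s: 15.85
tcp_pos: [0.4969, 0.1079, 0.1575]
orientation: [0.325, -0.07, 0.943, 0.025]
force: [-0.1, -0.5, -0.8]
width: 0.0004
```

```bash

python3 -c "
from con import *
look('8')
for cam,c in(('top',np.array([.5541,.1803,.0818])),('side',np.array([.5769,.165,.0954]))):
    f=np.load(cam+'8.npz');im=f['im'];P=cloud(cam,f['d']);hsv=cv2.cvtColor(im,cv2.COLOR_RGB2HSV);H,S,V=[hsv[...,i].astype(int) for i in range(3)]
    Q=P-np.array([.5541,.1803,.0818]); a,b,h=Q@u,Q@w,Q@n
    on=(abs(a)<.13)&(abs(b)<.13)
    for nm,m in dict(knob=on&(h>.03)&(h<.06)&(V<70)&(b>-.02)&(a>0),cap=on&(H>3)&(H<16)&(S>150)&(h>.015)&(h<.035),guard=on&(H>18)&(H<28)&(S>170)&(h>.01)).items():
        print(cam,nm,m.sum(),a[m].mean(),b[m].mean(),h[m].mean(), np.percentile(a[m],[3,97]) if m.sum() else 0,np.percentile(b[m],[3,97]) if m.sum() else 0)
"
```

```text
15.95 [0.4969 0.1078 0.1575] 0.0003784909775535857 [ 0.62 -0.8   0.07]
abh -0.0079 -0.0613 0.1022
top knob 58 0.030199169430437333 0.012098064315499455 0.04530039748584121 [0.02014192 0.03772246] [0.00325774 0.02244632]
top cap 27 -0.013943913777912043 -0.06219839647981655 0.024913314242832434 [-0.0202494  -0.00795978] [-0.07105494 -0.05343172]
top guard 178 0.019510523214998233 -0.06196942159867966 0.04125128731866463 [0.01492026 0.02350903] [-0.08206461 -0.04257104]
side knob 50 0.03243099355822054 0.005099445454403701 0.03907872834163775 [0.02241125 0.04016825] [2.96331470e-05 1.30864117e-02]
side cap 31 -0.004386479669773237 -0.06869565415875802 0.019911357367972123 [-0.01178394  0.00169818] [-0.07655051 -0.05837052]
side guard 0 nan nan nan 0 0<string>:9: RuntimeWarning: Mean of empty slice.
  ret = ret.dtype.type(ret / rcount)
```

View pics/c8.png

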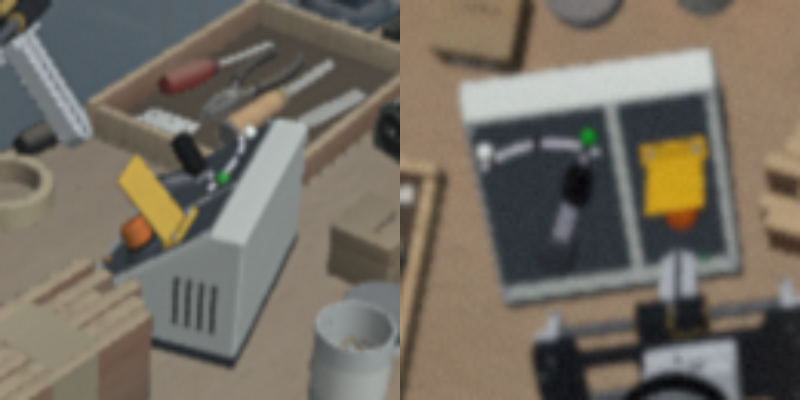

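The lever arm now points at the green stud (crop px (588,138)), and the knob has moved 30 mm right, which matches -0.45 rad. The shut fingers line up with the orange cap. I'll approach along the normal.

Emit:
play_rows(
  deltas="0.94 -0.06 -1.18 0 0 0 0; 0.91 0.14 -1.18 0 0 0 0; 0.91 0.14 -1.18 0 0 0 0; 0.91 0.14 -1.18 0 0 0 0; 0.73 0.11 -0.95 0 0 0 0; 0 0 0 0 0 0 0; 0 0 0 0 0 0 0; 0 0 0 0 0 0 0",
)

```text
time_s: 16.95
tcp_pos: [0.5409, 0.1124, 0.1013]
orientation: [0.325, -0.069, 0.943, 0.025]
force: [0.4, 0.1, 0.5]
width: 0.0007
```

```bash

python3 -c "
from con import *
look('9',top=(250,320,170,240),side=(300,380,120,200))"
```

```text
17.05 [0.5409 0.1124 0.1012] 0.0006074667053261774 [-0.08  0.28  0.68]
abh -0.0077 -0.0634 0.0307
```

View pics/c9.png

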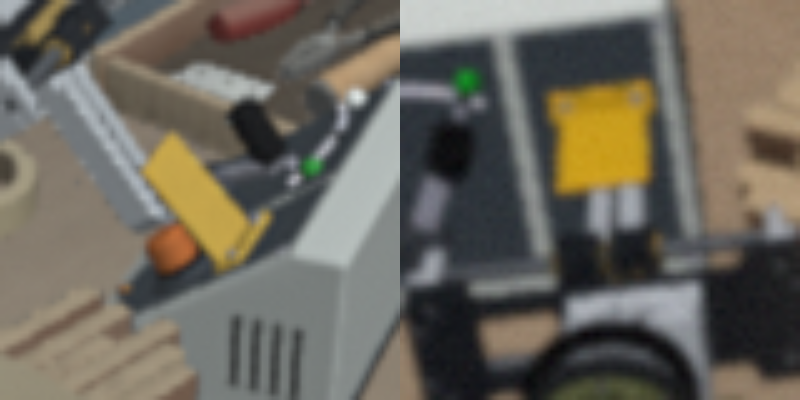

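Emit:
play_rows(
  deltas="0.12 0.02 -0.16 0 0 0 0; 0.12 0.02 -0.16 0 0 0 0; 0.12 0.02 -0.16 0 0 0 0; 0 0 0 0 0 0 0; 0 0 0 0 0 0 0; 0 0 0 0 0 0 0; 0 0 0 0 0 0 0; 0 0 0 0 0 0 0",
)

```text
time_s: 18.05
tcp_pos: [0.5445, 0.113, 0.0961]
orientation: [0.325, -0.069, 0.943, 0.025]
force: [-1.7, -0.2, 0.9]
width: 0.0002
```

```bash
cat > fs.py <<'E'
from con import *
s=get_state();d=s['tcp_pos']-np.array([.5561,.1788,.0818]);print(s['time_s'],'abh',d@u,d@w,d@n,'F',s['force'].round(2),'Fn',s['force']@n)
E
python3 fs.py
```

```text
18.05 abh -0.008001636468944083 -0.06332374207399362 0.02435771215287167 F [-1.66 -0.24  0.88] Fn 1.7271088001779527
```

Emit:
play_rows(
  deltas="0.12 0.02 -0.16 0 0 0 0; 0.12 0.02 -0.16 0 0 0 0; 0.03 0 -0.04 0 0 0 0; 0 0 0 0 0 0 0; 0 0 0 0 0 0 0; 0 0 0 0 0 0 0; 0 0 0 0 0 0 0; 0 0 0 0 0 0 0",
)

```text
time_s: 19.05
tcp_pos: [0.5472, 0.1134, 0.0924]
orientation: [0.325, -0.069, 0.943, 0.025]
force: [-0.8, -0.8, 2.7]
width: 0.0008
```

```bash
python3 fs.py; python3 -c "
from con import *
grab('side','s10');print((get_state()['force']@n))"
```

```text
19.05 abh -0.008085721915487575 -0.06332298083917584 0.019820452274480323 F [-0.79 -0.79  2.72] Fn 2.692298740617356
2.37066713841851
```

Emit:
play_rows(
  deltas="0.06 0.01 -0.08 0 0 0 0; 0 0 0 0 0 0 0; 0 0 0 0 0 0 0; 0 0 0 0 0 0 0; 0 0 0 0 0 0 0; 0 0 0 0 0 0 0; 0 0 0 0 0 0 0; 0 0 0 0 0 0 0",
)

```text
time_s: 20.1
tcp_pos: [0.5478, 0.1135, 0.0916]
orientation: [0.325, -0.069, 0.943, 0.025]
force: [-1.2, 0.3, 2.7]
width: 0.0006
```

```bash
python3 fs.py
```

```text
20.1 abh -0.008107408231843362 -0.06331910978236983 0.01880604215452072 F [-1.21  0.26  2.67] Fn 2.820877231160726
```

Emit:
play_rows(
  deltas="0.04 0.01 -0.05 0 0 0 0; 0 0 0 0 0 0 0; 0 0 0 0 0 0 0; 0 0 0 0 0 0 0; 0 0 0 0 0 0 0; 0 0 0 0 0 0 0; 0 0 0 0 0 0 0; 0 0 0 0 0 0 0",
)

```text
time_s: 21.1
tcp_pos: [0.5482, 0.1136, 0.0912]
orientation: [0.325, -0.069, 0.943, 0.025]
force: [-4.1, -1.7, 7.2]
width: 0.0006
```

```bash
python3 fs.py
```

```text
21.1 abh -0.00805254450516022 -0.06331347731586241 0.01826124531169438 F [-4.08 -1.72  7.18] Fn 8.299731592027733
```

At h = 18.3 mm the force jumped to about 8 N, so the cap is on its halfway stop. I'll hold briefly, then press fully.

Emit:
play_rows(
  deltas="0 0 0 0 0 0 0; 0 0 0 0 0 0 0; 0 0 0 0 0 0 0; 0.12 0.02 -0.16 0 0 0 0; 0.12 0.02 -0.16 0 0 0 0; 0.09 0.01 -0.12 0 0 0 0; 0 0 0 0 0 0 0; 0 0 0 0 0 0 0",
)

```text
time_s: 22.1
tcp_pos: [0.5515, 0.1141, 0.0869]
orientation: [0.325, -0.069, 0.943, 0.025]
force: [-5.4, -2.1, 8.0]
width: 0.0007
```

```bash
python3 fs.py
```

```text
22.1 abh -0.008052066686693999 -0.06329249342903802 0.012798130341622522 F [-5.36 -2.1   7.97] Fn 9.73607662495216
```

Emit:
play_rows(
  deltas="0.04 0.01 -0.05 0 0 0 0; 0 0 0 0 0 0 0; 0.03 0 -0.04 0 0 0 0; 0 0 0 0 0 0 0; 0 0 0 0 0 0 0; 0 0 0 0 0 0 0; 0 0 0 0 0 0 0; 0 0 0 0 0 0 0",
)

```text
time_s: 23.1
tcp_pos: [0.5521, 0.1142, 0.0863]
orientation: [0.325, -0.069, 0.943, 0.025]
force: [-12.4, -3.2, 15.7]
width: 0.0
```

```bash
python3 fs.py
```

```text
23.1 abh -0.007980515562151347 -0.06330468295693709 0.01192707373036376 F [-12.38  -3.23  15.74] Fn 20.233709475931768
```

Fn is 20 N, so the hard stop is reached and the trigger is fully down. I'll release along the normal and retreat.

Emit:
play_rows(
  deltas="-0.3 -0.05 0.39 0 0 0 0; -0.61 -0.09 0.79 0 0 0 0; -0.91 -0.14 1.18 0 0 0 0; -1.22 -0.18 1.58 0 0 0 0; -1.22 -0.18 1.58 0 0 0 0; -1.22 -0.18 1.58 0 0 0 0; -2 0 2 0 0 0 0; -2 0 0 0 0 0 0",
)

```text
time_s: 24.1
tcp_pos: [0.4569, 0.106, 0.178]
orientation: [0.325, -0.069, 0.943, 0.025]
force: [0.6, 0.3, -0.6]
width: 0.0006
```

Emit:
play_rows(
  deltas="-2 2 0 0 0 0 0; -2 3 0 0 0 0 0; 0 3 0 0 0 0 0; 0 3 0 0 0 0 0; 0 2 0 0 0 0 0; 0 0 0 0 0 0 0; 0 0 0 0 0 0 0; 0 0 0 0 0 0 0",
)

```text
time_s: 25.1
tcp_pos: [0.4174, 0.2352, 0.1768]
orientation: [0.325, -0.069, 0.943, 0.025]
force: [0.1, 0.8, 0.6]
width: 0.0004
```

```bash
python3 -W ignore -c "
from con import *
look('11',top=(220,400,130,300),side=(200,420,100,260))
for cam in('top','side'):
    f=np.load(cam+'11.npz');im=f['im'];P=cloud(cam,f['d']);hsv=cv2.cvtColor(im,cv2.COLOR_RGB2HSV);H,S,V=[hsv[...,i].astype(int) for i in range(3)]
    Q=P-np.array([.5541,.1803,.0818]); a,b,h=Q@u,Q@w,Q@n
    on=(abs(a)<.13)&(abs(b)<.13)
    for nm,m in dict(knob=on&(h>.03)&(h<.06)&(V<70)&(b>-.02)&(a>0),cap=on&(H>3)&(H<16)&(S>150)&(h>.015)&(h<.035)).items():
        print(cam,nm,m.sum(),a[m].mean(),b[m].mean(),h[m].mean(),np.median(h[m]))
    X,Y,Z=P[...,0],P[...,1],P[...,2]
    m=(X>.37)&(X<.46)&(Y>-.12)&(Y<-.05)&(Z>.028)&(Z<.045)
    if m.sum()>5: print(cam,m.sum(),cv2.minAreaRect(P[m][:,:2].astype(np.float32)*1000),np.median(Z[m]))
"
```

```text
25.2 [0.4175 0.2354 0.1769] 0.0006734660202208022 [0.18 0.24 0.58]
abh -0.0428 0.0767 0.1541
top knob 59 0.03039947529030223 0.01192085455326904 0.04454899659550279 0.046725305769282806
top cap 28 -0.013929774372143945 -0.06180359895830878 0.024967343858899902 0.025558238782354623
top 207 ((412.2192687988281, -85.12255859375), (29.958723068237305, 59.464378356933594), 83.196044921875) 0.03564717118054772
side knob 51 0.03213498236672039 0.005557145204117475 0.03874024451933721 0.03895684959689177
side cap 32 -0.004386442919598724 -0.0690698139687994 0.019692711106651568 0.019914150721031823
side 168 ((410.96636962890625, -85.996826171875), (33.3117561340332, 55.27891540527344), 84.99829864501953) 0.03550648071872042
```

View pics/c11.png

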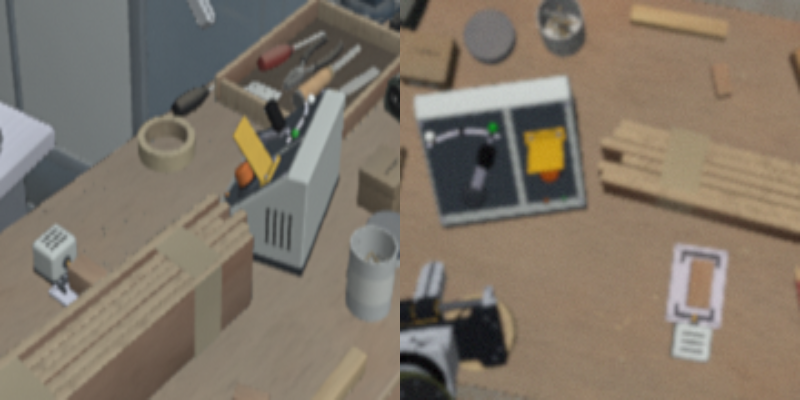

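The final view shows everything in place: the block in the pocket (right crop px (698,283)), the lever at the green stud, the cap back up, the bystanders unmoved and the gripper clear in the air.

```bash
python3 -c "
from station import *
print(finish_job())"
```

```text
the job is handed in; nothing more can be done
None
```

The job is done and handed in at about 25 s; `finish_job` reported no verdict. I laid the larger red-brown block in the nest and released it. Then I pushed the lever into the right-hand (green) notch, held the trigger at its halfway stop, pressed it fully down and let it go.

| Check | Result |
|---|---|
| Block | Flat in the pocket (top at z ≈ 0.0355 m), about 2–3 mm off the pocket centre in the top view, long axis aligned |
| Lever | Knob moved about 30 mm right and the arm points at the green stud, as expected for the notch |
| Halfway stop | Force jumped from about 3 N to 8 N at the stop; held there for over a second |
| Full press | Hard stop reached after about 6 mm more travel, at about 20 N |
| Trigger released | Cap measured at the same height as before the press |
| Bystanders | None looked moved in the last pictures; I did not measure their positions |
| Gripper | Clear of everything |

The two cameras disagreed by 2–5 mm throughout, so I used positions in between. I judged the halfway hold from force and travel, since the joint values could not be read directly.

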